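Bleed the steriliser's feed-water unit with the bayonet key

TASK

Bleed the steriliser's feed-water unit, the white box left of the sink: lift the bleed key (the fitting with two flat wings) out of the steel rack in front of the unit, leaving the other two fittings in the rack and the things standing around where they are. Put the key upright into the bayonet valve on top of the unit with its cross pin in the two slots, push it straight down against the spring until the pin is below the collar, and turn it clockwise, seen from above, a quarter turn to the stop. The valve springs shut when let go, so finish holding: keep the key gripped, pushed in and turned to the stop.

Things in the scene. Friction and masses are not known exactly. Their poses are not given: they have to be found in the camera images.
- bleed_key: the bleed key, plain steel, 140 g, 76 mm tall, hanging upright by its flange in one of the rack's three holes. Origin: middle of the tip of its foot; z up its axis; x along cross pin and wings (same after half a turn). Foot: flat tongue 18 (x) by 7 mm (y), tapered, up to 12 mm; then a round spindle of 20 mm diameter up to 40 mm; flange 44 mm across, 40 to 44 mm; wings above it
- key_grip (a point): the middle of the key's winged handle, 62 mm above its tip; axes as the key's. The handle is 45 mm wide (x), 12 mm thick (y) and reaches from 47 to 76 mm above the tip: grip it across its thickness, fingertips no lower than 45 mm above the tip, and lift it at least 45 mm straight up to clear the rack
- key_pin (a point): the middle of the key's cross pin, 20 mm above its tip; axes as the key's. The pin is 7 mm thick and 32 mm from end to end along x, under the wings and in line with them
- valve_port (a point): mouth of the bayonet valve, on its axis at the collar's top face, 100 mm above the worktop; z up, x along the two slots. Steel collar 58 mm across, 10 mm thick; bore 24 mm; slots 11 mm wide, 37 mm across both, edges broken 1.5 mm. The key's tongue meets the rotor, and the spring, with its tip 29.5 mm below this point; its pin is then still in the slots
- valve_press (a joint): how far the key has pushed the valve down against its spring, m: 0 at rest, 0.009 at the end stop (4 N to start, 10 N at the end). From 0.004 the cross pin is below the collar and can turn: turn at about 0.0065. Once turned, the pin is caught under the collar
- valve_turn (a joint): clockwise turn (seen from above) of the valve's brass rotor, whose groove (9.5 mm wide, in line with the slots when shut) takes the key's tongue, rad: 0 shut, 1.40 at the stop. The return spring pulls back with 0.05 Nm at 0 and 0.16 Nm at the stop. The tongue has up to 0.15 rad of play in the groove either way, so the key turns about 1.3 to 1.6 rad in all
- feed_unit: the feed-water unit, a fixed white housing 114 mm (its x) by 154 mm (its y) with a bare metal deck 84 mm above the worktop; origin under its middle at worktop level, the valve in the middle of the deck; a small gauge on the deck's far left corner rises to about 106 mm. Between the arm's starting place and the unit stands the fixed round water distiller, 350 mm high: pass above it
- key_rack: the rack, a fixed bench of folded steel sheet 52 mm (x) by 172 mm (y), 100 mm high, origin under its middle at worktop level, z up; three rectangular holes 24 x 36 mm, 56 mm apart along y, with the fittings' flanges resting on its top
- blank_plug: the blanking plug, same flange and steel, with a round ribbed head of 31 mm diameter, 70 mm tall, in another hole of the rack; origin on its axis 40 mm below the underside of its flange; stays there
- drain_key: the drain key, same flange and steel, with a round T bar 50 mm long and 11 mm thick at the top, 75 mm tall, in another hole of the rack; origin at the middle of its foot; stays there
- oil_bottle: brown dropper bottle, 31 mm across, 102 mm high, standing loose close to the right of the unit; origin under its middle
- bur_stand: small block stand with burs in it, 34 x 58 x 35 mm, loose, close to the left of the unit; origin under its middle
- beaker: glass beaker, 72 mm across, 90 mm high, loose, behind the unit; origin under its middle
- handpiece: dental handpiece, 144 mm long, 31 mm wide, 18 mm high, lying loose in front of the rack and along it; origin under its middle

How it is judged (in metres and radians):
On the way, in this order (a step that is already met when the one before it is completed fails the run):
1. the bleed key has been lifted out of the rack, clear above it (z of bleed_key in the frame of key_rack above 0.1 m and contact force between the fingers and bleed_key above 1 N), for 0.1 s.
2. the key stands upright in the valve and is pushed down against the spring, not yet turned (horizontal distance between bleed_key and valve_port below 0.005 m and angle between bleed_key's own z axis and vertical below 0.12 rad and z of bleed_key in the frame of valve_port below -0.0315 m and value of joint valve_press above 0.002 m and value of joint valve_turn below 0.35 rad), for 0.05 s.
At the end, for the whole second after the job is handed in: the key stands upright in the valve (5 mm, 0.12 rad), tip 31.5 mm or more below the mouth, valve pushed in 2.5 mm or more and held turned past 1.2 of 1.40 rad, gripped with over 3 N; the other two fittings within 20 mm and loose things within 30 mm of their starts (horizontal distance between bleed_key and valve_port below 0.005 m and angle between bleed_key's own z axis and vertical below 0.12 rad and z of bleed_key in the frame of valve_port below -0.0315 m and value of joint valve_turn above 1.2 rad and value of joint valve_press above 0.0025 m and contact force between the fingers and bleed_key above 3 N and distance of each of blank_plug, drain_key from where it was at the start of the episode below 0.02 m and distance of each of oil_bottle, bur_stand, beaker, handpiece from where it was at the start of the episode below 0.03 m); the arm keeps its last pose, push and grip.
It fails at once if the blanking plug or the drain key is taken out of the rack (distance of any of blank_plug, drain_key from where it was at the start of the episode above 0.03 m).
It fails at once if a thing standing by is pushed away or knocked over (distance of any of oil_bottle, bur_stand, beaker, handpiece from where it was at the start of the episode above 0.04 m or angle between any of oil_bottle, bur_stand, beaker's own z axis and vertical above 0.5 rad).
It also fails if it takes over 51 s, if anything falls off the work surface, if the arm or the gripper's body presses on something with over 40 N, if the wrist force passes 120 N, or if a joint passes its speed limit or range.

ROBOT

A 6-joint arm with a two-finger parallel gripper is mounted at the origin on a cart in front of the work surface, level with it; the furniture and walls round the work are solid. World frame = base frame: x ahead of the robot, y to its left, z up, the work surface at z = 0. Lengths are in m, angles in degrees, forces in N, time in s.
With the tool pointing down it reaches from about 0.325 to 0.85 m from the base axis. Payload 15.5 kg.
Tool frame: the origin (TCP) lies between the finger pads; the fingertips stand 19 mm ahead of it and the grasp point (between the pads) is the TCP (ctrl.tip_reach is the distance from the TCP to the fingertips, in m); z points along the fingers, y is the line along which they close (so a half turn about z gives the same grasp; the last joint's range is limited). The gripper opens to 91 mm and grips with 3 to 60 N. Pads are 32 mm wide; open, the fingers measure 118 mm over their backs; the gripper's body (76 mm by 178 mm) begins 60 mm behind the grasp point.
Start: joints at [-82.076, 28.281, 77.091, -0, 74.628, -5.472], TCP at [0.145, -0.608, 0.233] pointing down, gripper open.
Joint ranges: [-166.48, 166.48], [-47.26, 123.95], [12.59, 153.08], [-70.14, 250.14], [6.76, 159.57], [-176.63, 176.63]. Speed limits (degrees/s): [108.29, 108.29, 147.25, 172.46, 172.46, 172.46].

INTERFACE

Orientations are given as a 3x3 rotation matrix whose columns are the frame's x, y, z axes.
In Python, from bench import ctrl gives the robot as it stands. Calls block until the motion is done:
- ctrl.goto(position, orientation): joint-space move of the TCP to a pose.
- ctrl.move_l(position, vel=0.15, ori=None, contact_N=None): straight line of the TCP; ori=None keeps the orientation; vel is the mean speed in m/s. With contact_N (N) it stops when the force on the tool has changed by that much, and returns True; else False.
- ctrl.movej(angles): joint-space move.
- ctrl.command_gripper(opening): opening from 0.0 (shut) to 1.0 (fully open); the grip force is fixed at half the most; returns when the fingers have stopped.
- ctrl.sleep(seconds).
- ctrl.ik(position, orientation): joint angles nearest the present ones, or None.
- ctrl.read_camera(name): name is "scene" or "top"; returns the picture (384x512x3 uint8, blue, green, red); there is no depth.
- ctrl.camera_params(name): a dict with "fx", "fy", "cx", "cy" (pixels), "pose" (4x4, takes a point from camera to world coordinates). Camera axes: x right, y up, looking along -z (the intrinsics and any distortion apply to the point x, -y, -z); pixel columns grow to the right and rows downward; lengths in m; the calibration is good to about 2 mm. A picture is of the moment at which its call begins. camera_params takes no time and is no camera call.
A pose or a line that the arm cannot do raises ctrl.MotionError and nothing moves.
- ctrl.sign_off(): hands the job in; it is judged then, once.
Trained networks look in the newest picture that a camera, given by its name, has taken for a name from the list of things; names that differ only in an ending like _2 or _b are one class to them, and where a whole thing is asked for, a point or a joint stands for the part that bears it (a point fixed in the world has none). Each returns a list of dicts, best first, with "score" (0 to 1); they miss things now and then, are a little off and sometimes report something else, mostly with a low value. They report only what shows in the picture. A call takes as long as a camera call.
- ctrl.find_in(camera, query): "bbox" ([centre column, centre row, width, height] in pixels, round what is visible of it).
Readings, each from a call of its own:
- ctrl.read_t(): time.
- ctrl.read_q(): joint angles.
- ctrl.read_dq(): joint speeds.
- ctrl.read_effort(): joint torques, N m.
- ctrl.read_tool_pos(): TCP position.
- ctrl.read_eef_rot(): TCP orientation.
- ctrl.read_contact_force(): force on the tool from outside, world axes, zero at the start.
- ctrl.read_wrist_torque(): the same for the moment, N m.
- ctrl.read_grip_width(): opening from 0.0 (shut) to 1.0 (fully open).
- ctrl.read_grasp_force(): force on a finger pad.
Only numpy, scipy, OpenCV 4.12 (cv2) and the standard library are available. Lean on these libraries where they do the work, as an engineer would, in place of code of your own. Each camera call takes 0.05 s, during which the arm holds its last target. There are 200 camera calls.

## Working session

There is one attempt and no reset: what is moved stays moved. The work goes in short steps, each a Python script; the robot and the scene stay as the last script left them, time stands still between calls to the robot, and variables do not carry over. Pictures are saved under pics/ and viewed, at most 10 in all, crops included, and the job is handed in when it is done.

```bash
ls; mkdir -p pics; python3 - <<'E'
from bench import ctrl
import cv2,numpy as np
np.set_printoptions(precision=4,suppress=True)
for c in("scene","top"):
    im=ctrl.read_camera(c); cv2.imwrite(f"pics/{c}0.png",im)
    p=ctrl.camera_params(c); print(c,{k:(v if k!="pose" else np.array(v)) for k,v in p.items()})
    for n in("bleed_key","valve_port","feed_unit","key_rack","blank_plug","drain_key","oil_bottle","bur_stand","beaker","handpiece"):
        try: print(n,[(np.round(d["bbox"],1).tolist(),round(d["score"],2)) for d in ctrl.find_in(c,n)[:2]])
        except Exception as e: print(n,e)
print(ctrl.read_t())
E
```

```text
bench.py
pics
scene {'fx': 471.753102099866, 'fy': 471.753102099866, 'cx': 252.7051685069427, 'cy': 199.5703602276166, 'pose': array([[ 0.9913,  0.0893, -0.0966,  0.4879],
       [-0.1295,  0.5333, -0.836 , -0.5016],
       [-0.0232,  0.8412,  0.5402,  0.5462],
       [ 0.    ,  0.    ,  0.    ,  1.    ]])}
bleed_key [([192.0, 183.2, 23.8, 29.7], 0.63)]
valve_port [([254.9, 192.4, 37.6, 22.1], 0.78)]
feed_unit [([257.4, 212.9, 72.1, 86.8], 0.6), ([194.2, 168.4, 21.1, 21.1], 0.5)]
key_rack [([192.8, 217.4, 42.8, 96.8], 0.82)]
blank_plug [([193.1, 167.5, 23.4, 20.6], 0.71)]
drain_key [([188.9, 197.9, 27.9, 30.6], 0.57)]
oil_bottle [([263.2, 249.9, 20.1, 54.9], 0.64)]
bur_stand []
beaker [([327.2, 196.3, 36.5, 54.7], 0.94)]
handpiece [([164.1, 228.8, 14.7, 49.7], 0.64)]
top {'fx': 362.5565527344656, 'fy': 362.5565527344656, 'cx': 255.16241636667857, 'cy': 187.27624735657037, 'pose': array([[-0.0093,  0.9909, -0.1342,  0.4427],
       [-1.    , -0.0089,  0.003 ,  0.2337],
       [ 0.0017,  0.1342,  0.9909,  0.9343],
       [ 0.    ,  0.    ,  0.    ,  1.    ]])}
bleed_key [([251.0, 227.3, 16.8, 21.4], 0.5)]
valve_port [([254.9, 179.8, 29.9, 26.7], 0.76), ([245.4, 130.1, 29.9, 33.2], 0.36)]
feed_unit [([259.1, 180.0, 64.5, 62.0], 0.96), ([257.8, 179.2, 29.4, 29.6], 0.38)]
key_rack [([252.1, 228.6, 79.8, 26.2], 0.59)]
blank_plug [([228.6, 226.0, 17.9, 19.0], 0.66), ([253.1, 229.2, 78.5, 29.5], 0.44)]
drain_key [([277.2, 230.4, 23.0, 14.9], 0.83), ([245.2, 130.6, 31.3, 34.1], 0.46)]
oil_bottle [([299.4, 182.9, 12.3, 14.1], 0.43), ([258.1, 178.4, 67.3, 59.9], 0.3)]
bur_stand [([215.9, 178.9, 11.9, 24.3], 0.71), ([245.1, 128.4, 27.0, 34.3], 0.7)]
beaker [([245.6, 130.2, 30.2, 37.5], 0.74)]
handpiece []
1.1
```

```bash
python3 - <<'E'
import cv2
a=cv2.imread("pics/top0.png")[100:260,180:330]; cv2.imwrite("pics/topc.png",cv2.resize(a,(560,597),interpolation=cv2.INTER_CUBIC))
a=cv2.imread("pics/scene0.png")[130:280,140:350]; cv2.imwrite("pics/scenec.png",cv2.resize(a,(798,570),interpolation=cv2.INTER_CUBIC))
E
```

```text
(no output)
```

View pics/topc.png

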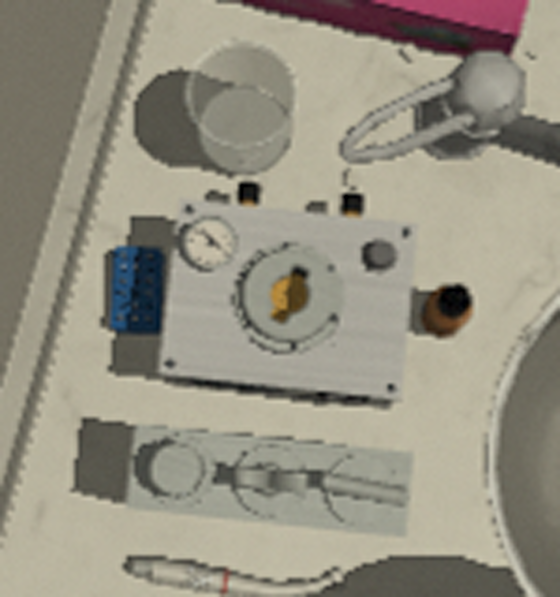

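View pics/scenec.png

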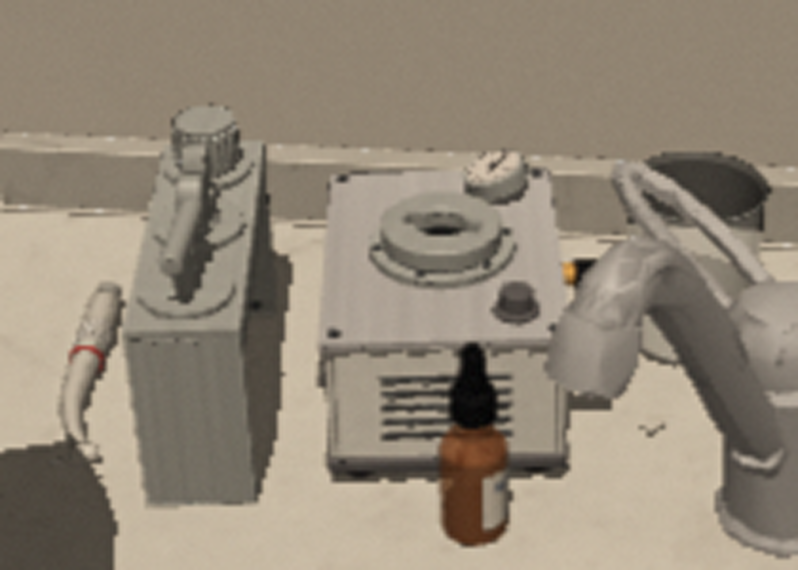

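View pics/scene0.png

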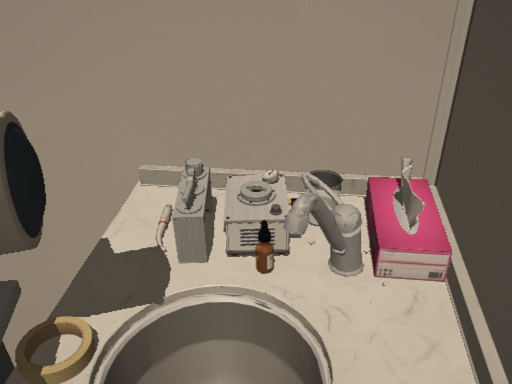

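The blank plug is on the left of the rack (top-crop 172,467), the bleed key in the middle (268,478) and the drain key on the right (365,488). The valve collar is at about (291,297), and its slots run up the image with a slight tilt. I'll zoom in to get yaw.

```bash
cat > h.py <<'E'
from bench import ctrl
import numpy as np, cv2
np.set_printoptions(precision=4,suppress=True)
def proj(c,P):
    p=ctrl.camera_params(c);T=np.linalg.inv(np.array(p["pose"]))
    q=np.atleast_2d(P)@T[:3,:3].T+T[:3,3]
    return np.c_[p["fx"]*q[:,0]/-q[:,2]+p["cx"],p["fy"]*q[:,1]/q[:,2]+p["cy"]]
def back(c,uv,z):
    p=ctrl.camera_params(c);T=np.array(p["pose"]);uv=np.atleast_2d(uv)
    d=np.c_[(uv[:,0]-p["cx"])/p["fx"],-(uv[:,1]-p["cy"])/p["fy"],-np.ones(len(uv))]@T[:3,:3].T
    return T[:3,3]+d*((z-T[2,3])/d[:,2])[:,None]
E
python3 - <<'E'
from h import *
for z,n,c,uv in [(.1,"valve","top",(254.9,179.8)),(.1,"valve","scene",(254.9,192.4)),(.127,"key","top",(251,227.3)),(.127,"key","scene",(192,183.2))]:
    print(n,c,back(c,uv,z))
cr=np.array([[178,200],[413,222],[397,402],[160,375]])/3.733+[180,100]
w=back("top",cr,.084);print("deck",w,w.mean(0),[np.degrees(np.arctan2(*(w[i]-w[j])[[1,0]])) for i,j in((0,3),(1,2),(0,1),(3,2))])
rk=np.array([[135,428],[412,452],[407,535],[128,508]])/3.733+[180,100]
w=back("top",rk,.1);print("rack",w,w.mean(0),[np.degrees(np.arctan2(*(w[i]-w[j])[[1,0]])) for i,j in((0,3),(1,2),(0,1),(3,2))])
def z(im,x,y,w,h):return cv2.resize(im[y:y+h,x:x+w],(396,290),interpolation=cv2.INTER_LINEAR)
t=cv2.imread("pics/top0.png");s=cv2.imread("pics/scene0.png")
o=np.vstack([np.hstack([z(t,235,165,41,30),z(t,230,213,41,30)]),np.hstack([z(s,234,176,41,30),z(s,172,160,55,40)])])
cv2.imwrite("pics/z.png",o)
E
```

```text
valve top [[0.5732 0.2317 0.1   ]]
valve scene [[0.5747 0.212  0.1   ]]
key top [[0.4627 0.2414 0.127 ]]
key scene [[0.4649 0.2173 0.127 ]]
deck [[0.6399 0.2963 0.084 ]
 [0.6242 0.1457 0.084 ]
 [0.5088 0.1584 0.084 ]
 [0.5272 0.3075 0.084 ]] [0.575 0.227 0.084] [np.float64(-5.698768643030987), np.float64(-6.258691293627325), np.float64(84.03198052059122), np.float64(82.96102783826211)]
rack [[0.493  0.3215 0.1   ]
 [0.4767 0.1512 0.1   ]
 [0.4263 0.1554 0.1   ]
 [0.4442 0.3255 0.1   ]] [0.46   0.2384 0.1   ] [np.float64(-4.7135197450609825), np.float64(-4.7335936036263515), np.float64(84.53437139949128), np.float64(83.99831208235163)]
```

View pics/z.png

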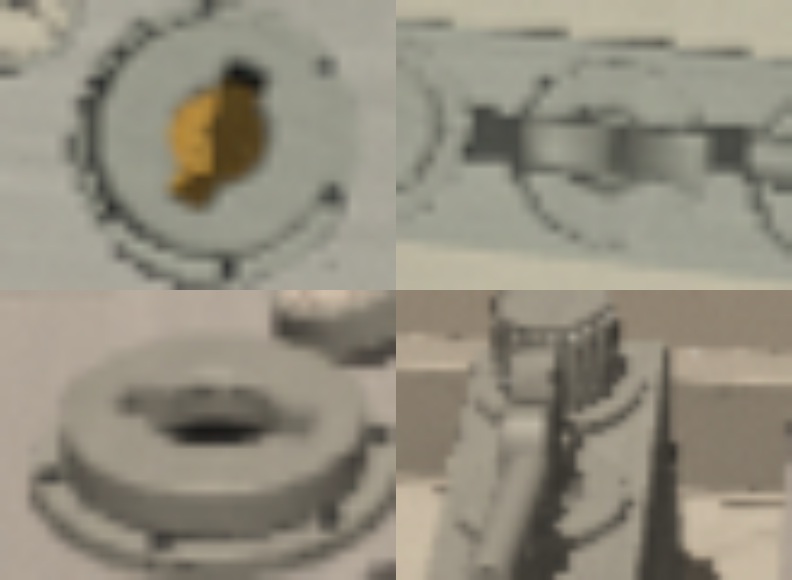

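```bash
python3 - <<'E'
from h import *
def tri(ut,us):
    A=[];b=[]
    for c,uv in(("top",ut),("scene",us)):
        o=np.array(ctrl.camera_params(c)["pose"])[:3,3];d=back(c,uv,0)[0]-o;d/=np.linalg.norm(d)
        M=np.eye(3)-np.outer(d,d);A.append(M);b.append(M@o)
    return np.linalg.lstsq(np.vstack(A),np.hstack(b),rcond=None)[0]
print("lever",tri((272.4,141.5),(304.5,174.7)), "knob", tri((180+490/3.733,100+85/3.733),(346,215)))
print("valve top",back("top",(257.1,178.3),.1))
print("valve scene",back("scene",(255.3,188.7),.1))
print("flange top",back("top",(251.7,228.4),.104),"handle top",back("top",(251.9,227.9),.134))
zt=lambda x,y:((x+.5)/9.66-.5+235,(y+.5)/9.67-.5+165)
zs=lambda x,y:((x+.5)/9.66-.5+234,(y-290+.5)/9.67-.5+176)
for c,P,z in(("top",[zt(243,75),zt(190,195)],.1),("scene",[zs(125,402),zs(310,420)],.1)):
    w=back(c,P,z);d=w[0]-w[1];print(c,w,w.mean(0),np.degrees(np.arctan2(d[1],d[0])))
def R(a):
    a=np.radians(a);c,s=np.cos(a),np.sin(a);return np.array([[c,s,0],[s,-c,0],[0,0,-1]])
for k in(84.5,-95.5): print("grasp",k,ctrl.ik([.463,.239,.126],R(k)))
for k in(-23.5,156.5,-113.5,66.5): print("valve",k,ctrl.ik([.575,.228,.13],R(k)))
print(ctrl.read_eef_rot())
# overlay
E
```

```text
lever [0.6567 0.1913 0.1394] knob [0.7062 0.0983 0.1131]
valve top [[0.5767 0.2265 0.1   ]]
valve scene [[0.5771 0.2245 0.1   ]]
flange top [[0.4607 0.24   0.104 ]] handle top [[0.4612 0.2393 0.134 ]]
top [[0.5908 0.2203 0.1   ]
 [0.5617 0.2334 0.1   ]] [0.5762 0.2268 0.1   ] -24.150264834397053
scene [[0.562  0.2326 0.1   ]
 [0.5955 0.2203 0.1   ]] [0.5787 0.2265 0.1   ] 159.8608239287669
grasp 84.5 [20.7346 27.9491 98.7205 -0.     53.3305 26.2346]
grasp -95.5 [  20.7346   27.9491   98.7205   -0.       53.3305 -153.7654]
valve -23.5 [ 16.1002  34.074   84.4757  -0.      61.4503 129.6002]
valve 156.5 [ 16.1002  34.074   84.4757  -0.      61.4503 -50.3998]
valve -113.5 [  16.1002   34.074    84.4757   -0.       61.4503 -140.3998]
valve 66.5 [16.1002 34.074  84.4757 -0.     61.4503 39.6002]
[[ 0.9728  0.2317 -0.    ]
 [ 0.2317 -0.9728 -0.    ]
 [-0.      0.     -1.    ]]
```

```bash
cat >> h.py <<'E'
def R(a):
    a=np.radians(a);c,s=np.cos(a),np.sin(a);return np.array([[c,s,0],[s,-c,0],[0,0,-1]])
E
python3 - <<'E'
from h import *
p=ctrl.read_tool_pos()
ctrl.move_l([p[0],p[1],.52],vel=.3)
ctrl.goto([.461,.2395,.45],R(84.5))
print(ctrl.read_t(),ctrl.read_contact_force())
ctrl.command_gripper(.5)
ctrl.move_l([.461,.2395,.19],vel=.25)
print(ctrl.read_t(),ctrl.read_tool_pos())
for c in("scene","top"): cv2.imwrite(f"pics/{c}1.png",ctrl.read_camera(c))
t=cv2.imread("pics/top1.png");s=cv2.imread("pics/scene1.png")
z=lambda im,x,y:cv2.resize(im[y:y+110,x:x+75],(396,580),interpolation=cv2.INTER_CUBIC)
cv2.imwrite("pics/z1.png",np.hstack([z(t,215,160),z(s,160,120)]))
E
```

```text
5.3833 [-0.3327  0.1008 -1.113 ]
7.4 [0.4616 0.2397 0.191 ]
```

View pics/z1.png

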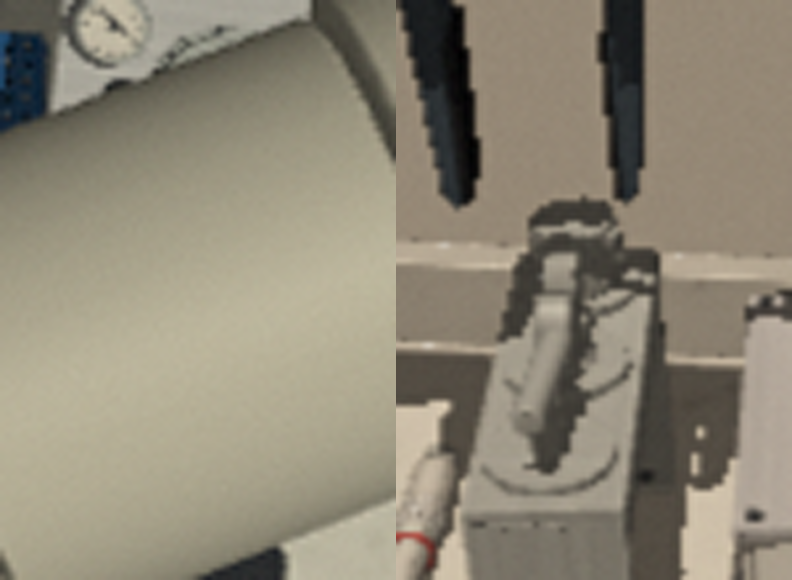

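Scene view: open fingers (zoom tips 458 and 625) straddle the middle fitting's wings (about 560,265). The arm hides the top view. I'm going down to grip.

```bash
python3 - <<'E'
from h import *
print(proj("scene",[[.461,.2395,.136],[.461,.2395,.172]]))
hit=ctrl.move_l([.461,.2395,.126],vel=.1,contact_N=8)
print(hit,ctrl.read_tool_pos(),ctrl.read_contact_force())
if not hit:
    ctrl.command_gripper(0.0)
    print(ctrl.read_grip_width()*91,ctrl.read_grasp_force(),ctrl.read_contact_force(),ctrl.read_wrist_torque())
    h2=ctrl.move_l([.461,.2395,.2],vel=.08,contact_N=15)
    print(h2,ctrl.read_tool_pos(),ctrl.read_grip_width()*91,ctrl.read_grasp_force(),ctrl.read_contact_force())
    cv2.imwrite("pics/scene2.png",ctrl.read_camera("scene"))
    print(ctrl.find_in("scene","bleed_key")[:2],ctrl.read_t())
E
```

```text
[[189.0313 172.7516]
 [187.0395 154.6728]]
False [0.4613 0.2396 0.1264] [-0.0914  1.3102  0.587 ]
11.684292186208436 30.000626742839813 [-1.3376 -0.742   3.1774] [-0.0691 -0.043   0.0327]
False [0.4607 0.2394 0.1995] 11.736176453070389 29.9997416138649 [-0.7413 -0.0219 -1.9951]
[{'bbox': [187.6, 152.3, 24.4, 42.4], 'score': 0.93}] 10.075
```

```bash
python3 - <<'E'
from h import *
ctrl.move_l([.461,.2395,.24],vel=.15)
ctrl.move_l([.5768,.2262,.24],vel=.1,ori=R(157.5))
ctrl.move_l([.5768,.2262,.215],vel=.1)
ctrl.sleep(.3)
print(ctrl.read_t(),ctrl.read_tool_pos(),ctrl.read_eef_rot()[:,0])
cv2.imwrite("pics/scene3.png",ctrl.read_camera("scene"));cv2.imwrite("pics/top3.png",ctrl.read_camera("top"))
s=cv2.imread("pics/scene3.png")
cv2.imwrite("pics/z3.png",cv2.resize(s[125:215,200:310],None,fx=6.6,fy=6.6,interpolation=cv2.INTER_CUBIC))
print(proj("scene",[[.5768,.2262,.215-.0664],[.5768,.2262,.215-.0664+.044],[.5768,.2262,.1]]))
E
```

```text
12.6167 [0.577  0.2263 0.2155] [-0.9239  0.3827 -0.0006]
[[254.4318 164.679 ]
 [253.8879 142.0428]
 [254.9975 188.2241]]
```

View pics/z3.png

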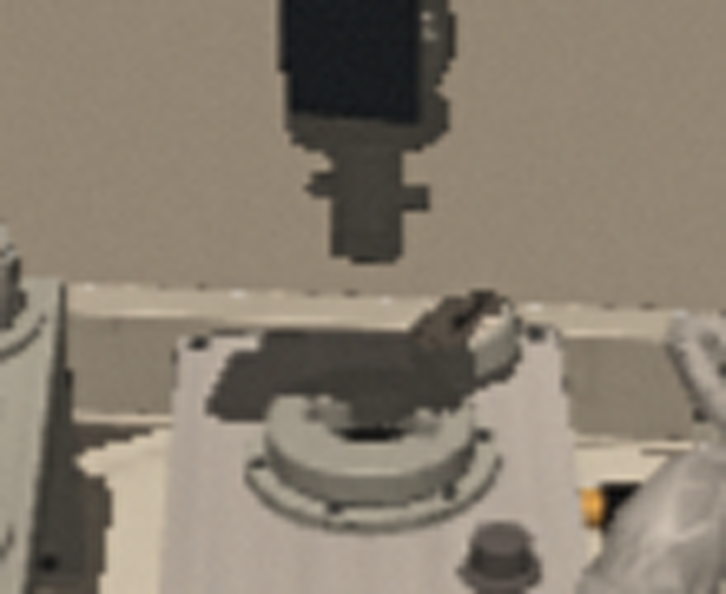

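Scene view: the key hangs upright with its axis at zoom column 367 (tip row 262). The collar centre is at column 370, which matches the predicted 0.5 px offset, so the key is aligned across the view. Next I insert it with a contact stop.

```bash
python3 - <<'E'
from h import *
f0=ctrl.read_contact_force()
ctrl.move_l([.5768,.2264,.172],vel=.08)
h=ctrl.move_l([.5768,.2264,.139],vel=.03,contact_N=5)
print(h,ctrl.read_tool_pos(),ctrl.read_contact_force()-f0,ctrl.read_wrist_torque(),ctrl.read_t())
E
```

```text
False [0.5769 0.2264 0.1392] [-1.1217  0.3394  0.3074] [ 0.068  -0.1525  0.0535] 14.6583
```

```bash
python3 - <<'E'
from h import *
f0=ctrl.read_contact_force()
for z in(.1365,.134,.132,.1302):
    ctrl.move_l([.5768,.2264,z],vel=.02); print(ctrl.read_tool_pos(),ctrl.read_contact_force()-f0,ctrl.read_wrist_torque())
ctrl.sleep(.2);print(ctrl.read_contact_force()-f0,ctrl.read_t(),ctrl.read_grip_width()*91)
E
```

```text
[0.5771 0.2265 0.1367] [1.0824 0.6614 0.7379] [ 0.1645 -0.3342  0.0146]
[0.577  0.2265 0.1341] [1.1119 0.7322 5.6742] [ 0.1825 -0.4162  0.0425]
[0.577  0.2265 0.1321] [1.5968 0.312  5.7941] [ 0.1927 -0.4342 -0.0163]
[0.577  0.2265 0.1303] [1.4213 0.6775 6.609 ] [ 0.1404 -0.53   -0.0053]
[1.5014 0.6605 7.1134] 15.9083 11.913094777561469
```

```bash
python3 - <<'E'
from h import *
ctrl.move_l([.5768,.2264,.1296],vel=.02); print(ctrl.read_contact_force())
for a in(15,30,45,60,70,78,84,88):
    ctrl.move_l([.5768,.2264,.1296],vel=.15,ori=R(157.5-a)); ctrl.sleep(.1)
    r=ctrl.read_eef_rot();print(a,157.5-np.degrees(np.arctan2(r[1,0],r[0,0])),ctrl.read_tool_pos(),ctrl.read_contact_force(),ctrl.read_wrist_torque(),ctrl.read_grip_width()*91)
    if abs(ctrl.read_wrist_torque()[2])>.6: break
print(ctrl.read_t())
E
```

```text
[0.5122 0.8376 5.7247]
15 14.994244749268177 [0.5766 0.2263 0.1297] [-1.0242 -0.3444  6.0117] [-0.0855 -0.0778  0.0643] 12.15475700707396
30 29.999241777376483 [0.5766 0.2263 0.1297] [-0.3274 -1.565   6.0912] [-0.0781 -0.1025  0.0451] 11.6059836736542
45 44.99761694268419 [0.5767 0.2264 0.1297] [-0.5078  0.5782  5.8485] [ 0.0225 -0.158   0.1305] 11.821348880444916
60 59.99304576476179 [0.5768 0.2264 0.1298] [0.3129 0.1144 5.2591] [-0.0138 -0.2156  0.0925] 11.794499425057698
70 69.99675939268974 [0.5769 0.2264 0.1298] [1.6915 0.7364 6.1249] [-0.0308 -0.3676  0.1301] 11.68399952603454
78 77.99139495463534 [0.577  0.2264 0.1298] [1.474  0.1704 6.4327] [-0.0121 -0.3623  0.0999] 12.231150277479797
84 83.99364153590159 [0.577  0.2264 0.1299] [ 1.7376 -0.3496  5.0123] [-0.0781 -0.4562  0.1222] 11.664425902934077
88 87.99163371378778 [0.5771 0.2264 0.1299] [ 1.8843 -0.5881  4.1659] [-0.1171 -0.3798  0.0817] 11.633590043456307
19.7167
```

```bash
python3 - <<'E'
from h import *
for a in(90,92,94,96,98,100):
    ctrl.move_l([.5768,.2264,.1294],vel=.1,ori=R(157.5-a)); ctrl.sleep(.15)
    m=np.mean([ctrl.read_wrist_torque() for _ in range(5)],0)
    r=ctrl.read_eef_rot();print(a,157.5-np.degrees(np.arctan2(r[1,0],r[0,0])),ctrl.read_tool_pos(),ctrl.read_contact_force(),m)
    if m[2]>.35: break
s=ctrl.read_camera("scene")
cv2.imwrite("pics/z4.png",cv2.resize(s[125:215,200:310],None,fx=6.6,fy=6.6,interpolation=cv2.INTER_CUBIC))
print(ctrl.read_t(),ctrl.read_grasp_force())
E
```

```text
90 89.99180722575294 [0.5771 0.2264 0.1297] [ 0.3769 -0.0002  6.025 ] [-0.1406 -0.4727  0.1438]
92 91.98891929318079 [0.5771 0.2264 0.1297] [ 0.9148 -0.6115  5.662 ] [-0.134  -0.4633  0.1936]
94 93.99194441420349 [0.5771 0.2263 0.1297] [2.5742 0.3351 5.3182] [-0.1199 -0.4452  0.168 ]
96 95.9901935251852 [0.5771 0.2263 0.1297] [ 2.1263 -1.146   5.149 ] [-0.2038 -0.4933  0.1963]
98 97.98158339930632 [0.5771 0.2263 0.1297] [ 1.3284 -0.917   5.2137] [-0.2476 -0.5169  0.2956]
100 99.97662688466121 [0.5771 0.2263 0.1297] [ 1.283  -1.2002  5.9126] [-0.3547 -0.4724  0.3999]
22.1667 30.007798969745636
```

View pics/z4.png

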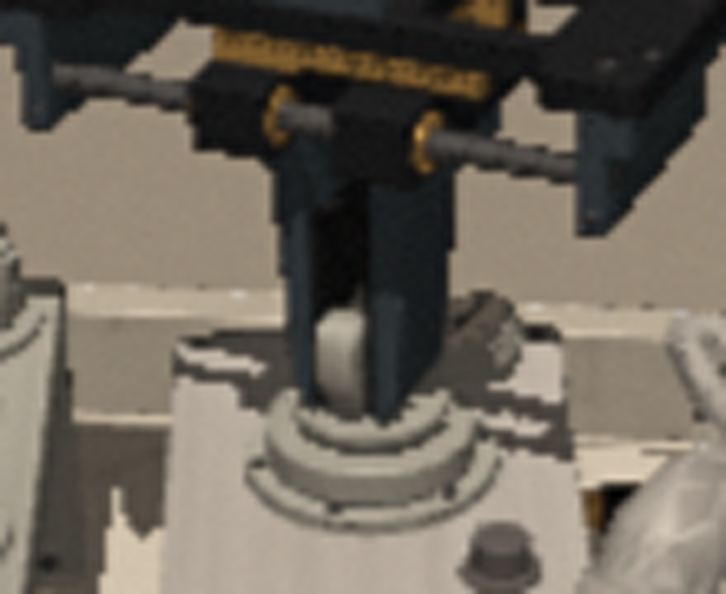

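The picture shows the key still gripped and upright, turned a quarter turn, with its flange just above the collar (zoom 370,425). The torque has risen at the stop (0.40 Nm), so I'm handing it in.

```bash
python3 -c "
from bench import ctrl
print(ctrl.sign_off())"
```

```text
the job is handed in; nothing more can be done
None
```

I handed the job in at about 22 s with the bleed key gripped at 30 N, pushed in about 7 mm (worked out from the arm's position) and turned clockwise until the torque rose at the stop; no verdict came back.

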